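# Wedge a rocking parts cabinet steady on the garage bench

## Robot

A 7-joint arm with a two-finger parallel gripper is mounted at the origin on the work surface. World frame = base frame: x ahead of the robot, y to its left, z up, the work surface at z = 0. Lengths are in m, angles in rad, forces in N, time in s.
With the tool pointing down it reaches from about 0.425 to 0.875 m from the base axis. Payload 4.7 kg.
Tool frame: the origin (TCP) lies between the finger pads; the fingertips stand 19 mm ahead of it and the grasp point (between the pads) is the TCP; z points along the fingers, x is the direction in which the jaws open and shut, and the axes are right-handed (so a half turn about z gives the same grasp; the last joint's range is limited). The gripper opens to 85 mm and grips with 20 to 120 N. Pads are 22 mm wide; open, the fingers measure 114 mm over their backs; the gripper's body (76 mm by 85 mm) begins 54 mm behind the grasp point. The pads swing forward as they close: fully open they stand 13 mm farther back than shut.
Start: joints at [-1.13, 0.321, -0.07, 1.45, 0.023, 1.371, -0.057], TCP at [0.269, 0.592, 0.25] pointing down, gripper open.
Joint ranges: [-2.86, 2.86], [-0.3, 2.09], [-1.38, 1.24], [0.06, 2.45], [-1.56, 4.7], [0.09, 2.05], [-2.69, 2.69]. Speed limits (rad/s): [2.57, 2.57, 3.14, 3.14, 3.14, 3.14, 3.14].

## Interface

Orientations are given as [roll, pitch, yaw] about the fixed x, y, z axes, in that order (R = Rz(yaw) Ry(pitch) Rx(roll)).
In Python, from cell import manip gives the robot as it stands. The module is installed in compiled form; this text tells all that it offers.
- The arm moves only by the tool move_arm, never from a script. Its arguments are lists of equal length, an entry for each row: "translation": the shift along the tool's x, y, z in cm, a list of three; "twist": the turn about the tool's z in rad; "hand": the finger opening in cm, from 0 to 8.54. In form: {"translation": [[dx, dy, dz], ...], "twist": [twist, ...], "hand": [hand, ...]}. A call has 1 to 12 rows; each row is the pose to reach, as a shift and turn from the pose commanded when the call began, along the tool's axes at that moment; what a row does not reach only later rows make up. A row lasts 1/10 s, in which the tool goes at most 50 mm and 8.59 degrees, less where a joint would pass 70% of its speed; a pose out of reach is approached as far as the arm can. A call with a gripper value outside its range is refused whole. The fingers move at their own pace and stop on an object; the grip force is fixed at half the most. Time passes only in rows, so rows that repeat a pose let the fingers close. It gives the time, the measured TCP pose, the force and the opening at its end, in the units of the state.
- manip.get_state(): the state, without advancing time (a new reading comes with each control period).
- manip.read_camera(name): name is "scene" or "top" or "wrist"; returns a dict with "color" (480x640x3 uint8, blue, green, red), "intrinsics" (3x3 intrinsics, pixels), "R" (3x3) and "t" (3): a world point X has camera coordinates R X + t; the wrist camera has in their place "tool_from_camera" (4x4, takes a point from camera to tool coordinates, whose origin is the TCP and whose axes are the tool frame's). Camera axes: x right, y down, z forward; pixel columns grow to the right and rows downward; lengths in m; the calibration is good to about 2 mm. A picture is of the moment at which its call begins: read the wrist's pose just before it. There is no depth.
- manip.finish_job(): hands the job in, once; it reports no verdict.
Trained networks look in the newest picture that a camera, given by its name, has taken for a name from the list of things; names that differ only in an ending like _2 or _b are one class to them, and where a whole thing is asked for, a point or a joint stands for the part that bears it (a point fixed in the world has none). Each returns a list of dicts, best first, with "conf" (0 to 1); they miss things now and then, are a little off and sometimes report something else, mostly with a low value. They report only what shows in the picture. A call takes as long as a camera call. They do not tell look-alikes from the thing itself.
- manip.recognise(camera, query): "rect" ([left, top, right, bottom] in pixels, round what is visible of it).
The state is a dict: "time": time; "joint_positions": joint angles; "dq": joint speeds; "joint_efforts": joint torques, N m; "ee_pos": TCP position; "tcp_rot": TCP orientation; "wrist_force": force on the tool from outside, world axes, zero at the start; "wrist_torque": the same for the moment, N m; "finger_gap": opening from 0.0 (shut) to 1.0 (fully open).
Only numpy, scipy, OpenCV 4.12 (cv2) and the standard library are available. Lean on these libraries where they do the work, as an engineer would, in place of code of your own. Each camera call takes 0.05 s, during which the arm holds its last target. There are 200 camera calls.

## Task

The parts cabinet on the bench rocks because its near left foot is seized too high: push the wooden wedge along the bench, thin end first, under that foot until it is snug, without lifting the cabinet out of level. Then press firmly down with the fingertips on the cabinet's top at the corner over that foot to feel that it no longer rocks, and leave it standing level with the wedge in place. Only push and press: do not pick up the wedge, do not lift or shift the cabinet, and leave the other things where they are.

Things in the scene. Friction and masses are not known exactly. Their poses are not given: they have to be found in the camera images.
- cabinet: Low grey steel small-parts drawer cabinet, 3 to 5 kg. Housing 240 (x) x 300 (y) x 75 mm, 30 to 105 mm above the bench; flat bare top; drawer fronts and pulls stand 12 mm proud of its -x face. Origin at bench level under the middle of the housing; x to its back (away from the robot), y to its left, z up. It stands level on three of its four feet.
- short_foot: Near left screw foot of the cabinet, seized: it neither turns nor slides. All four feet (x +-95, y +-172 mm from the cabinet's origin) are domed rubber pads 30 mm across, 10 mm thick (flat middle 12 mm), on stems 62 mm tall, held by lugs sticking 44 mm out of the side walls, lug tops 36 mm up. This foot's pad hangs 5 to 10 mm above the bench, differently each time. Origin: see short_foot_pad.
- short_foot_pad (a point): Centre of the underside of the near left foot's pad, 5 to 10 mm above the bench at the start; axes like the cabinet's.
- corner_top (a point): Point on the cabinet's flat top, 105 mm above the bench, 12 mm in from both edges of the near left corner: the place to press. Unwedged, 3 to 5 N down here tips the corner 4 mm or more, until the hanging foot meets the bench; wedged, it gives under 2 mm.
- wedge: Hardwood wedge, 45 g, 110 x 40 mm, lying flat left of the cabinet, thin end roughly toward the near left foot. Origin at the centre of its underside; x along its length to the thin end. 2 mm thick at the thin end (x +55), rising evenly to 20 mm at the square thick end (x -55). Slides with under 1 N; once the foot bears on it the push rises steeply: 4 to 9 N is snug, over 14 N jacks or shoves the cabinet. Stays where left.
- jar: Bystander: jar of screws 54 mm across, 70 mm tall, standing; origin at the centre of its underside.
- tape: Bystander: tape measure lying flat, 66 x 66 x 34 mm; origin at the centre of its underside.
- spanner: Bystander: steel spanner 170 mm long lying on the bench in front of the cabinet; origin at its middle.
Mind the look-alikes: they are no part of the job. What is shaped like the wedge but grey or turquoise is not meant.

How it is judged:
On the way, in this order (a step that is already met when the one before it is completed fails the run):
1. the wedge is pushed under the near left foot until the foot bears on it, the cabinet level (x of short_foot_pad in the frame of wedge between -0.055 and 0.06 m and y of short_foot_pad in the frame of wedge between -0.028 and 0.028 m and contact force between wedge and short_foot above 0.4 N and angle between cabinet's own z axis and vertical below 0.01 rad), for 0.2 s.
2. a fingertip presses down with more than 6 N on the top within 60 mm of the point over the near left foot, the load goes into the wedge and the cabinet stays level (x of short_foot_pad in the frame of wedge between -0.055 and 0.06 m and y of short_foot_pad in the frame of wedge between -0.028 and 0.028 m and angle between cabinet's own z axis and vertical below 0.01 rad and contact force between the fingers and cabinet above 6 N and contact force between wedge and short_foot above 5 N and horizontal distance between the grasp point and corner_top below 0.06 m and z of the grasp point in the frame of cabinet above 0.095 m), for 0.2 s.
At the end, for the whole second after the job is handed in: With the hands off, the wedge lies flat on the bench under the near left foot's pad (the pad's centre over the wedge's width, the wedge at least 10 mm in), the foot bears on it with more than 0.4 N, the cabinet leans less than 0.01 rad, stands within 20 mm of where it was, and all is at rest (all of step 1 and distance of cabinet from where it was at the start of the episode below 0.02 m and height (world z) of wedge below 0.006 m and linear speed of each of wedge, cabinet below 0.01 m/s); the robot touches nothing.
It fails at once if the wedge is lifted more than 15 mm or turned over (height (world z) of wedge above 0.015 m or angle between wedge's own z axis and vertical above 0.4 rad).
It fails at once if the cabinet is lifted more than 10 mm or shifted more than 20 mm (height (world z) of cabinet above 0.01 m or distance of cabinet from where it was at the start of the episode above 0.02 m).
It fails at once if a bystander is moved more than 30 mm (distance of any of jar, tape, spanner from where it was at the start of the episode above 0.03 m).
It also fails if it takes over 72 s, if anything falls off the work surface, if the arm or the gripper's body presses on something with over 40 N, if the wrist force passes 120 N, or if a joint passes its speed limit or range.

## Working session

There is one attempt and no reset: what is moved stays moved. The work goes in short steps, Python scripts to look and compute and a tool call to move; the robot and the scene stay as the last step left them, time stands still between calls to the robot, and variables do not carry over. Pictures are saved under pics/ and viewed, about 8 in all and at most 12, crops included, and the job is handed in when it is done.

Besides the shell and the picture viewer there is one more tool, called after ">>>" by a JSON object that holds its "op" and its "data". move_arm: Moves the arm, as the interface text tells. Its arguments: {"type":"object","properties":{"translation":{"type":"array","items":{"type":"array","items":{"type":"number"}}},"twist":{"type":"array","items":{"type":"number"}},"hand":{"type":"array","items":{"type":"number"}}},"required":["translation","twist","hand"]}

```bash
mkdir -p pics; python3 - <<'E'
from cell import manip
import cv2
s=manip.get_state();print({k:s[k] for k in('time','ee_pos','tcp_rot','wrist_force','finger_gap')})
for c in('scene','top'):
    d=manip.read_camera(c);cv2.imwrite(f'pics/{c}0.png',d['color'])
    print(c,d['intrinsics'],d['R'],d['t'])
    for q in('cabinet','short_foot','wedge','jar','tape','spanner'):
        print(q,[(x['rect'],round(x['conf'],2)) for x in manip.recognise(c,q)][:4])
E
```

```text
{'time': 0.0, 'ee_pos': array([0.26889842, 0.59120035, 0.24922   ]), 'tcp_rot': array([3.14148672e+00, 1.93947607e-03, 1.14405176e+00]), 'wrist_force': array([ 0.7115362 , -0.1400215 ,  0.10211543]), 'finger_gap': 0.9982372242374562}
scene [[515.94235      0.         322.38170582]
 [  0.         515.94235    243.41241021]
 [  0.           0.           1.        ]] [[ 0.42685743  0.90413023 -0.01847317]
 [ 0.69807394 -0.34242269 -0.62883979]
 [-0.5748787   0.2555293  -0.77731542]] [-0.23215859 -0.32142756  1.392435  ]
cabinet [([131.6, 234.8, 370.3, 439.7], 0.68)]
short_foot []
wedge [([323.1, 232.4, 378.4, 266.5], 0.89), ([400.4, 224.9, 453.4, 261.7], 0.79), ([302.7, 240.8, 305.7, 254.9], 0.68), ([227.9, 210.5, 279.3, 239.8], 0.65)]
jar [([395.8, 274.3, 429.6, 311.2], 0.71)]
tape [([176.8, 233.6, 214.3, 271.8], 0.81)]
spanner [([120.1, 261.3, 151.2, 330.2], 0.77)]
top [[558.98302288   0.         319.09097956]
 [  0.         558.98302288 232.46636562]
 [  0.           0.           1.        ]] [[-0.00412984 -0.99997537 -0.00567398]
 [-0.98335943  0.00509163 -0.18159931]
 [ 0.18162373  0.00482959 -0.98335624]] [-0.02708956  0.54321112  1.22291383]
cabinet [([301.2, 131.3, 478.8, 259.4], 0.92)]
short_foot []
wedge [([145.8, 245.9, 176.3, 294.4], 0.89), ([250.1, 233.6, 299.9, 257.9], 0.75), ([321.5, 289.4, 368.1, 331.4], 0.66), ([230.9, 281.1, 251.2, 328.0], 0.6)]
jar [([239.4, 161.3, 266.5, 190.1], 0.96), ([459.5, 251.8, 475.4, 322.4], 0.24)]
tape [([386.8, 282.0, 422.7, 321.7], 0.73)]
spanner [([457.3, 254.8, 476.4, 322.8], 0.91)]
```

View pics/scene0.png

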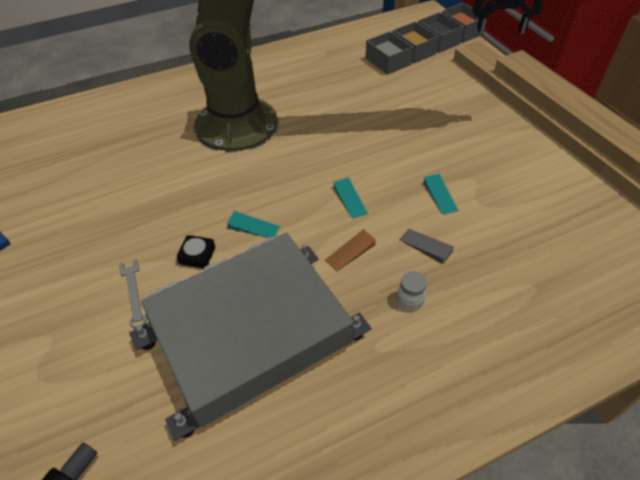

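View pics/top0.png

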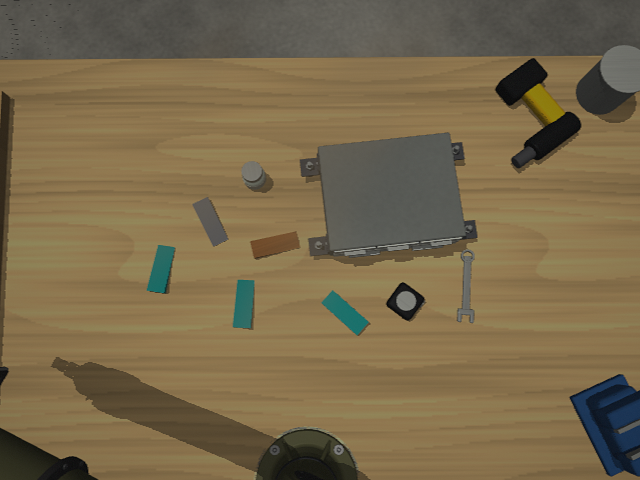

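```bash
cat > h.py <<'E'
import numpy as np,cv2,json
from scipy.optimize import minimize,least_squares
def proj(d,X):
    c=np.asarray(X)@d['R'].T+d['t'];return c[:,:2]/c[:,2:]*d['intrinsics'][0,0]+d['intrinsics'][:2,2]
def place(p,X):
    c,s=np.cos(p[2]),np.sin(p[2]);X=np.asarray(X,float);return np.c_[p[0]+c*X[:,0]-s*X[:,1],p[1]+s*X[:,0]+c*X[:,1],X[:,2]]
def back(d,u,z):
    r=d['R'].T@np.linalg.solve(d['intrinsics'],[u[0],u[1],1]);o=-d['R'].T@d['t'];return o+r*(z-o[2])/r[2]
W=np.array([[x,y,z] for x,h in((.055,.002),(-.055,.02)) for y in(-.02,.02) for z in(0,h)])
def brown(im):
    hsv=cv2.cvtColor(im,cv2.COLOR_BGR2HSV)
    return hsv
def iou(d,m,p,X,S=8):
    h=cv2.convexHull((proj(d,place(p,X))*S).astype(np.int32))
    x,y,w,hh=m['box'];k=np.zeros((hh*S,w*S),np.uint8);cv2.fillConvexPoly(k,h-np.array([x*S,y*S]),1)
    M=m['big'];return (k&M).sum()/max(1,(k|M).sum())
def big(mask,box,S=8):
    x,y,w,h=box;c=cv2.resize(mask[y:y+h,x:x+w].astype(np.float32),None,fx=S,fy=S,interpolation=cv2.INTER_LINEAR)
    return dict(box=box,big=(c>.5).astype(np.uint8))
E
python3 - <<'E'
from h import *
from cell import manip
D={c:manip.read_camera(c) for c in('top','scene')}
seed={'top':((275,245),(235,220,85,50),(400,190)),'scene':((350,250),(310,220,80,60),(250,320))}
M={}
for c,d in D.items():
    im=d['color'].astype(np.float32);(u,v),box,cab=seed[c]
    ref=np.median(im[v-3:v+4,u-3:u+4].reshape(-1,3),0);bg=np.median(im[box[1]:box[1]+box[3],box[0]:box[0]+box[2]].reshape(-1,3),0)
    m=(np.linalg.norm(im-ref,axis=2)<.5*np.linalg.norm(ref-bg))
    n,l=cv2.connectedComponents(m.astype(np.uint8));m=l==l[v,u];print(c,ref,bg,m.sum());M[c]=big(m,box)
d=D['top'];w0=back(d,(275,245),.01);print(w0)
best=None
for yaw in(-1.7,-1.5,-1.3):
  r=minimize(lambda p:-sum(iou(D[c],M[c],p,W) for c in D),[w0[0],w0[1],yaw],method='Nelder-Mead',options=dict(initial_simplex=np.array([w0[0],w0[1],yaw])+np.vstack([np.zeros(3),np.diag([.01,.01,.1])])))
  r2=minimize(lambda p:-sum(iou(D[c],M[c],p,W) for c in D),[w0[0],w0[1],yaw+np.pi],method='Nelder-Mead',options=dict(initial_simplex=np.array([w0[0],w0[1],yaw+np.pi])+np.vstack([np.zeros(3),np.diag([.01,.01,.1])])))
  print(r.x,r.fun,r2.x,r2.fun)
t=cv2.resize(D['top']['color'][215:275,240:340],None,fx=8,fy=8,interpolation=cv2.INTER_CUBIC)[:300]
a=cv2.resize(D['top']['color'][215:275,240:340],(500,300),interpolation=cv2.INTER_CUBIC)
b=cv2.resize(D['scene']['color'][225:285,290:390],(500,300),interpolation=cv2.INTER_CUBIC)
c=cv2.resize(D['top']['color'][125:260,300:480],(300,225),interpolation=cv2.INTER_CUBIC)
e=cv2.resize(D['scene']['color'][225:445,120:380],(300,254),interpolation=cv2.INTER_CUBIC)
k=np.zeros((600,800,3),np.uint8);k[:300,:500]=a;k[300:,:500]=b;k[:225,500:]=c;k[300:554,500:]=e
cv2.imwrite('pics/m1.png',k)
E
```

```text
top [ 46.  77. 110.] [ 81. 120. 144.] 826
scene [ 48.  83. 123.] [ 95. 134. 157.] 906
[0.52111279 0.07388129 0.01      ]
[ 0.52443932  0.07411471 -1.35031058] -1.7613831509927698 [0.52303224 0.07448679 1.78012419] -1.6592655107682668
[ 0.52444863  0.07417609 -1.35044901] -1.7611531070503053 [0.52311272 0.07414306 1.79018614] -1.6583284606332325
[ 0.52430306  0.07378092 -1.35626671] -1.7619530744264313 [0.5233673  0.07423861 1.81658198] -1.6488455375714306
```

View pics/m1.png

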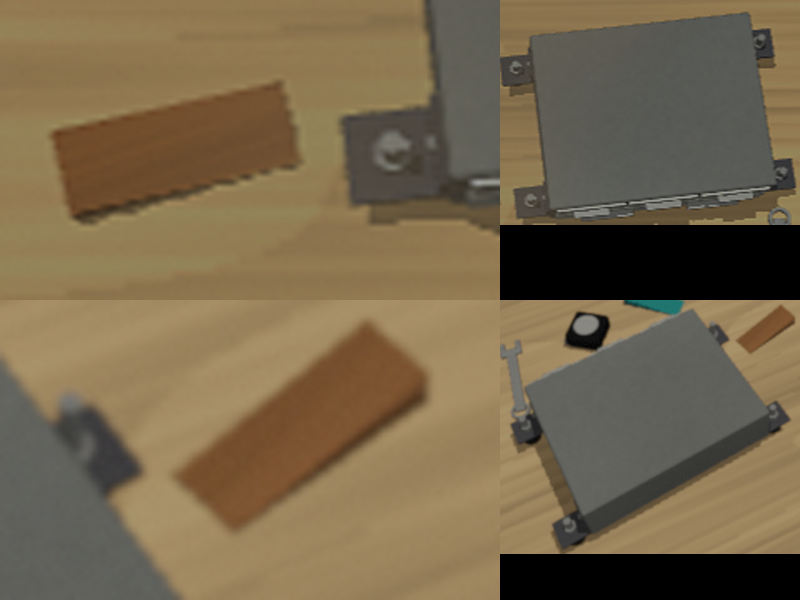

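```bash
cat > cab.py <<'E'
from h import *
from cell import manip
D={c:manip.read_camera(c) for c in('top','scene')}
C=np.array([[.12,.15,.105],[.12,-.15,.105],[-.12,-.15,.105],[-.12,.15,.105]])
T={'top':[(318.6,146.6),(448.8,132.8),(464.4,236.6),(330,249.5)],'scene':[(351.5,323.7),(191,411),(143.4,300.3),(287.3,233.7)]}
F=lambda h:np.array([[.095,.172,h],[.095,-.172,h],[-.095,-.172,h],[-.095,.172,h+.007]])
S={'top':[(309.6,166.4),(456.6,150.8),(469.2,228.2),(318.6,245.4)]}
def res(p):
    r=[proj(D[c],place(p,C))-T[c] for c in D]+[proj(D['top'],place(p,F(p[3])))-S['top']]
    return np.concatenate(r)
r=least_squares(lambda p:res(p).ravel(),[.6,-.13,.1,.06],loss='soft_l1')
print(r.x);print(res(r.x).round(1))
p=r.x
pad=place(p,[[-.095,.172,.007]])[0];ct=place(p,[[-.108,.138,.105]])[0]
print('pad',pad,'corner',ct)
w=np.array([.5243,.0740,-1.353]);R=np.array([[np.cos(w[2]),np.sin(w[2])],[-np.sin(w[2]),np.cos(w[2])]])
print('pad in wedge',R@(pad[:2]-w[:2]))
a=place(p,[[0,0,0],[0,-1,0]]);print('cab -y dir',a[1]-a[0])
for c,q in(('top','jar'),('top','tape')):
    l=manip.recognise(c,q)
    if l: b=l[0]['rect'];print(q,back(D[c],((b[0]+b[2])/2,(b[1]+b[3])/2),.03))
E
python3 cab.py
```

```text
[ 0.62782296 -0.18918686  0.10213648  0.04164742]
[[-0.8 -1.5]
 [ 1.7 -1.5]
 [ 2.5 -0.8]
 [-0.5  1. ]
 [ 2.  -2.6]
 [-1.7  0.1]
 [-4.7 -1.8]
 [-0.9 -3.2]
 [ 0.2 -1.1]
 [-1.4 -0.7]
 [-1.5  0.8]
 [-0.3 -1. ]]
pad [ 0.51578109 -0.02776933  0.007     ] corner [ 0.50631545 -0.0629176   0.105     ]
pad in wedge [ 0.09752437 -0.03030782]
cab -y dir [ 0.101959  -0.9947886  0.       ]
jar [0.68425253 0.1250775  0.03      ]
tape [ 0.38735986 -0.22281257  0.03      ]
```

>>> {"op": "move_arm", "data": {"translation": [[-2.7, 3.9, 0], [-5.4, 7.9, 0], [-8.1, 11.8, 0], [-10.9, 15.8, 0], [-13.6, 19.7, 0], [-16.3, 23.7, 0], [-19, 27.6, 0], [-21.7, 31.6, 0], [-24.5, 35.5, 0], [-27.2, 39.5, 0], [-29.9, 43.4, 0], [-32.6, 47.4, 0]], "twist": [0.08, 0.16, 0.24, 0.32, 0.4, 0.48, 0.56, 0.64, 0.72, 0.8, 0.88, 0.926], "hand": [0, 0, 0, 0, 0, 0, 0, 0, 0, 0, 0, 0]}}

```text
time: 2.2
ee_pos: [0.5664, 0.0971, 0.2508]
tcp_rot: [-3.141, -0.001, 0.216]
wrist_force: [0.7, 1.8, -0.0]
finger_gap: -0.004
```

```bash
cat >> h.py <<'E'
from scipy.spatial.transform import Rotation as Ro
def wrist(manip):
    s=manip.get_state();d=manip.read_camera('wrist')
    T=np.eye(4);T[:3,:3]=Ro.from_euler('xyz',s['tcp_rot']).as_matrix();T[:3,3]=s['ee_pos']
    I=np.linalg.inv(T@d['tool_from_camera']);d['R']=I[:3,:3];d['t']=I[:3,3];return s,d
E
cat > w.py <<'E'
from h import *
from cell import manip
import sys
s,d=wrist(manip);im=d['color'].copy()
w=eval(sys.argv[2]);p=[.6278,-.1892,.1021]
P=proj(d,place(w,W));print(P.round(0).tolist())
cv2.polylines(im,[cv2.convexHull(P.astype(np.int32))],True,(0,255,0),1)
for h in(0.007,.04,.07):
    q=proj(d,place(p,[[-.095,.172,h]]))[0];print(h,q);cv2.circle(im,tuple(int(v) for v in q),3,(0,0,255),1)
cv2.imwrite(sys.argv[1],im);cv2.imwrite('raw.png',d['color']);np.savez('raw.npz',R=d['R'],t=d['t'],intrinsics=d['intrinsics'])
E
python3 w.py pics/w1.png "[.5243,.0740,-1.353]"
```

```text
[[264.0, 259.0], [264.0, 259.0], [299.0, 258.0], [299.0, 259.0], [259.0, 160.0], [256.0, 162.0], [297.0, 160.0], [296.0, 162.0]]
0.007 [256.38847445 295.1151105 ]
0.04 [250.92380591 309.27864917]
0.07 [245.09256699 324.3922791 ]
```

View pics/w1.png

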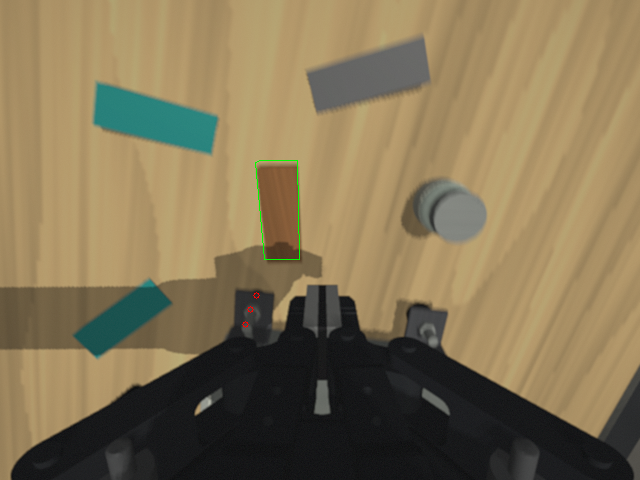

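>>> {"op": "move_arm", "data": {"translation": [[0, 0, 5], [0, 0, 10], [0, 0, 14], [0, 0, 17], [0, 0, 19.5], [0, 0, 21], [0, 0, 22], [0, 0, 22.6], [0, 0, 22.6], [0, 0, 22.6]], "twist": [0, 0, 0, 0, 0, 0, 0, 0, 0, 0], "hand": [0, 0, 0, 0, 0, 0, 0, 0, 0, 0]}}

```text
time: 3.25
ee_pos: [0.5665, 0.0989, 0.0254]
tcp_rot: [-3.141, -0.002, 0.218]
wrist_force: [0.2, -0.2, -0.7]
finger_gap: 0.001
```

>>> {"op": "move_arm", "data": {"translation": [[-0.6, 0, 0.1], [-1.0, 0, 0.2], [-1.4, 0, 0.2], [-1.8, 0, 0.2], [-2.2, 0, 0.2], [-2.6, 0, 0.2], [-3.0, 0, 0.2], [-3.4, 0, 0.2], [-3.8, 0, 0.2], [-4.1, 0, 0.2], [-4.1, 0, 0.2]], "twist": [0, 0, 0, 0, 0, 0, 0, 0, 0, 0, 0], "hand": [0, 0, 0, 0, 0, 0, 0, 0, 0, 0, 0]}}

```text
time: 4.35
ee_pos: [0.5252, 0.0898, 0.0223]
tcp_rot: [-3.141, 0.0, 0.218]
wrist_force: [0.9, 0.8, -0.1]
finger_gap: -0.002
```

>>> {"op": "move_arm", "data": {"translation": [[0.5, 0, 0], [1.5, 0, -1], [2, -2, -4], [2, -6, -6], [1, -9, -6], [-0.5, -9.5, -6], [-0.5, -9.5, -6]], "twist": [0, 0, 0, 0, 0, 0, 0], "hand": [0, 0, 0, 0, 0, 0, 0]}}

```text
time: 5.05
ee_pos: [0.4992, 0.1834, 0.0829]
tcp_rot: [-3.141, 0.0, 0.222]
wrist_force: [0.9, -0.3, -0.1]
finger_gap: 0.002
```

```bash
cat > fit.py <<'E'
from h import *
from cell import manip
import sys
s,dw=wrist(manip);print(s['time'],s['ee_pos'],s['tcp_rot'])
w0=np.array(eval(sys.argv[1]));cams={'top':manip.read_camera('top'),'scene':manip.read_camera('scene')}
if len(sys.argv)>2: cams={k:v for k,v in cams.items() if k in sys.argv[2]}
M={}
for c,d in cams.items():
    im=d['color'].astype(np.float32);P=proj(d,place(w0,W))
    x,y=np.floor(P.min(0)-12).astype(int);X,Y=np.ceil(P.max(0)+12).astype(int);box=(x,y,X-x,Y-y)
    b,g,r=im[...,0],im[...,1],im[...,2];m=(r/(g+1)>1.33)&(r>50)
    z=np.zeros_like(m);z[y:Y,x:X]=m[y:Y,x:X];n,l,st,_=cv2.connectedComponentsWithStats(z.astype(np.uint8));z=l==1+np.argmax(st[1:,4]);print(c,z.sum());M[c]=big(z,box)
f=lambda p:-sum(iou(cams[c],M[c],p,W) for c in cams)
r=minimize(f,w0,method='Nelder-Mead',options=dict(initial_simplex=w0+np.vstack([np.zeros(3),np.diag([.01,.01,.1])])))
w=r.x;print('wedge',w.round(4),r.fun)
pad=place([.6278,-.1892,.1021],[[-.095,.172,0]])[0]
R=np.array([[np.cos(w[2]),np.sin(w[2])],[-np.sin(w[2]),np.cos(w[2])]])
print('pad in wedge',R@(pad[:2]-w[:2]),'tool in wedge',R@(s['ee_pos'][:2]-w[:2]),'yaw want',w[2]+np.pi/2)
t=cv2.resize(cams['top']['color'][200:290,240:360],(800,600),interpolation=cv2.INTER_CUBIC)
h=cv2.convexHull(((proj(cams['top'],place(w,W))-[240,200]+.5)*6.667).astype(np.int32));cv2.polylines(t,[h],True,(0,255,0),1);cv2.imwrite('pics/top_fit.png',t)
E
python3 fit.py "[.495,.0675,-1.353]"
```

```text
5.05 [0.49921872 0.18343985 0.08292482] [-3.14083361e+00  3.83338647e-04  2.21642709e-01]
top 677
scene 828
wedge [ 0.497   0.0657 -1.2041] -1.6860301483688815
pad in wedge [ 0.09394865 -0.01598085] tool in wedge [-0.10915651  0.04431163] yaw want 0.3667407378954479
```

View pics/top_fit.png

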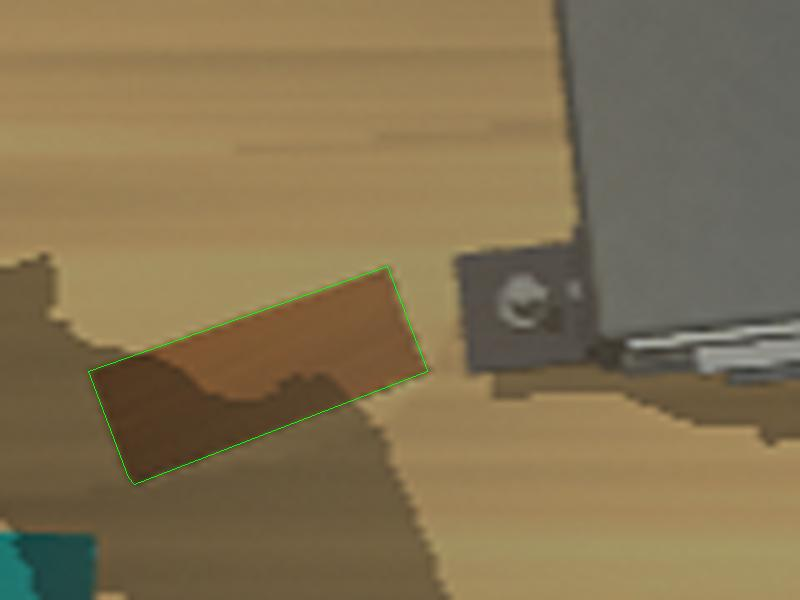

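>>> {"op": "move_arm", "data": {"translation": [[-1.0, 1.7, 1], [-2.1, 3.4, 3], [-2.1, 3.7, 5], [-2.1, 3.8, 6], [-2.1, 3.8, 6], [-2.1, 4.3, 6], [-2.2, 4.8, 6], [-2.2, 5.2, 6], [-2.2, 5.6, 6], [-2.2, 6.0, 6], [-2.2, 6.3, 6], [-2.2, 6.3, 6]], "twist": [0.05, 0.05, 0.05, 0.05, 0.05, 0.05, 0.05, 0.05, 0.05, 0.05, 0.05, 0.05], "hand": [0, 0, 0, 0, 0, 0, 0, 0, 0, 0, 0, 0]}}

```text
time: 6.4
ee_pos: [0.4925, 0.1146, 0.0224]
tcp_rot: [3.141, -0.0, 0.167]
wrist_force: [0.4, -0.8, -0.6]
finger_gap: 0.002
```

```bash
python3 fit.py "[.500,.05,-1.35]"; python3 - <<'E'
from cell import manip
s=manip.get_state();print(s['wrist_force'])
E
```

```text
6.4 [0.4924777  0.11464178 0.02240772] [ 3.14139729e+00 -1.67978768e-04  1.67215108e-01]
top 594
scene 791
wedge [ 0.495   0.0472 -1.2871] -1.5404975919483053
pad in wedge [ 0.07782001 -0.00107438] tool in wedge [-0.06542571  0.01643038] yaw want 0.2836683470672092
[-0.00656871  0.12705843 -0.1355319 ]
```

View pics/top_fit.png

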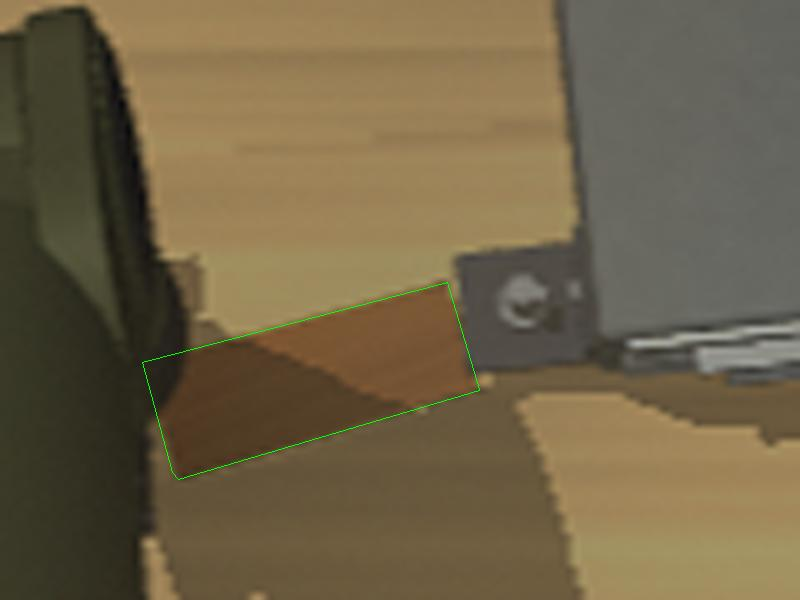

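>>> {"op": "move_arm", "data": {"translation": [[0, -0.6, 0], [-0.8, -0.8, 0], [-1.65, -0.7, 0], [-1.65, -0.4, 0], [-1.6, 0.1, 0], [-1.55, 0.6, 0], [-1.5, 1.0, 0], [-1.45, 1.4, 0], [-1.4, 1.8, 0], [-1.35, 2.2, 0], [-1.3, 2.6, 0], [-1.3, 2.6, 0]], "twist": [0, -0.05, -0.11, -0.11, -0.11, -0.11, -0.11, -0.11, -0.11, -0.11, -0.11, -0.11], "hand": [0, 0, 0, 0, 0, 0, 0, 0, 0, 0, 0, 0]}}

```text
time: 7.75
ee_pos: [0.484, 0.0866, 0.0223]
tcp_rot: [3.141, 0.0, 0.277]
wrist_force: [0.4, -0.4, -1.0]
finger_gap: -0.002
```

```bash
python3 fit.py "[.502,.025,-1.294]" scene,top; python3 - <<'E'
from h import *
from cell import manip
d=manip.read_camera('scene');a=cv2.resize(d['color'][220:295,280:380],(800,600),interpolation=cv2.INTER_CUBIC)
cv2.imwrite('pics/s3.png',a)
E
```

```text
7.75 [0.48401322 0.08661653 0.0222832 ] [3.14118912e+00 3.65056327e-05 2.76963778e-01]
top 346
scene 666
wedge [ 0.499   0.0306 -1.3069] -1.1064597694950407
pad in wedge [0.06077711 0.00096747] tool in wedge [-0.05793953  0.00015011] yaw want 0.2638545876007212
```

View pics/s3.png

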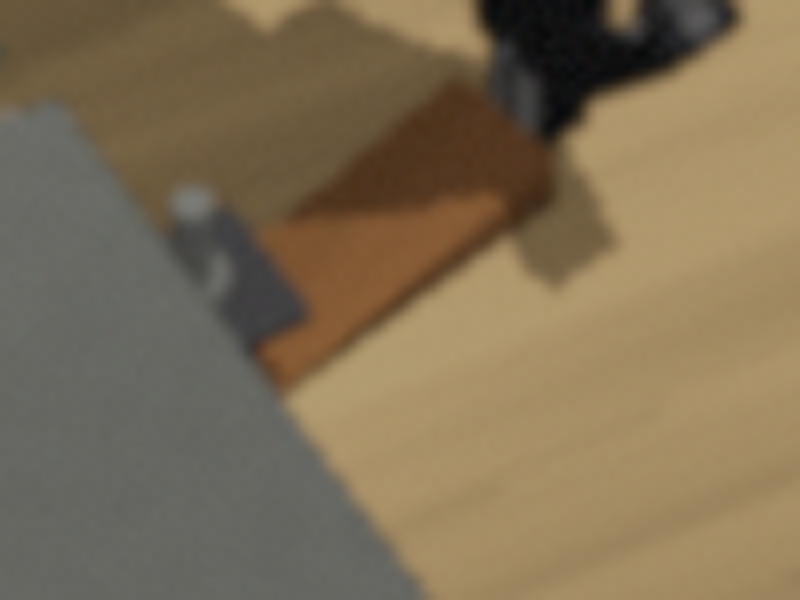

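>>> {"op": "move_arm", "data": {"translation": [[0, 0.2, 0], [0, 0.4, 0], [0, 0.6, 0], [0, 0.7, 0], [0, 0.7, 0]], "twist": [0, 0, 0, 0, 0], "hand": [0, 0, 0, 0, 0]}}

```text
time: 8.45
ee_pos: [0.4859, 0.0805, 0.0223]
tcp_rot: [3.142, -0.0, 0.278]
wrist_force: [-0.1, -0.4, -0.4]
finger_gap: -0.001
```

>>> {"op": "move_arm", "data": {"translation": [[0, 0.1, 0], [0, 0.2, 0], [0, 0.3, 0], [0, 0.3, 0]], "twist": [0, 0, 0, 0], "hand": [0, 0, 0, 0]}}

```text
time: 8.85
ee_pos: [0.4867, 0.0777, 0.0224]
tcp_rot: [3.142, -0.0, 0.278]
wrist_force: [0.1, -0.4, -0.4]
finger_gap: -0.0
```

>>> {"op": "move_arm", "data": {"translation": [[0, 0.1, 0], [0, 0.2, 0], [0, 0.3, 0], [0, 0.3, 0]], "twist": [0, 0, 0, 0], "hand": [0, 0, 0, 0]}}

```text
time: 9.25
ee_pos: [0.4875, 0.0747, 0.0223]
tcp_rot: [3.141, -0.0, 0.278]
wrist_force: [-0.1, -1.5, -0.4]
finger_gap: 0.003
```

>>> {"op": "move_arm", "data": {"translation": [[0, 0.1, 0], [0, 0.2, 0], [0, 0.2, 0]], "twist": [0, 0, 0], "hand": [0, 0, 0]}}

```text
time: 9.55
ee_pos: [0.488, 0.0728, 0.0223]
tcp_rot: [3.141, -0.0, 0.278]
wrist_force: [0.2, -0.2, 0.5]
finger_gap: 0.003
```

>>> {"op": "move_arm", "data": {"translation": [[0, 0.1, 0], [0, 0.2, 0], [0, 0.2, 0]], "twist": [0, 0, 0], "hand": [0, 0, 0]}}

```text
time: 9.85
ee_pos: [0.4886, 0.0709, 0.0223]
tcp_rot: [3.141, -0.0, 0.278]
wrist_force: [-0.3, -0.4, 0.6]
finger_gap: -0.003
```

>>> {"op": "move_arm", "data": {"translation": [[0, 0.1, 0], [0, 0.2, 0], [0, 0.2, 0]], "twist": [0, 0, 0], "hand": [0, 0, 0]}}

```text
time: 10.15
ee_pos: [0.4891, 0.069, 0.0223]
tcp_rot: [3.141, -0.0, 0.278]
wrist_force: [-0.1, -0.3, -0.5]
finger_gap: -0.003
```

>>> {"op": "move_arm", "data": {"translation": [[0, 0.1, 0], [0, 0.2, 0], [0, 0.2, 0]], "twist": [0, 0, 0], "hand": [0, 0, 0]}}

```text
time: 10.45
ee_pos: [0.4897, 0.0671, 0.0223]
tcp_rot: [3.142, -0.0, 0.278]
wrist_force: [-0.3, -0.2, 0.3]
finger_gap: 0.002
```

>>> {"op": "move_arm", "data": {"translation": [[0, 0.1, 0], [0, 0.2, 0], [0, 0.2, 0]], "twist": [0, 0, 0], "hand": [0, 0, 0]}}

```text
time: 10.75
ee_pos: [0.4902, 0.0652, 0.0223]
tcp_rot: [3.142, -0.0, 0.278]
wrist_force: [0.7, -1.1, 0.3]
finger_gap: 0.001
```

>>> {"op": "move_arm", "data": {"translation": [[0, 0.1, 0], [0, 0.2, 0], [0, 0.2, 0]], "twist": [0, 0, 0], "hand": [0, 0, 0]}}

```text
time: 11.05
ee_pos: [0.4908, 0.0632, 0.0224]
tcp_rot: [3.141, -0.0, 0.278]
wrist_force: [-0.2, -0.3, -0.3]
finger_gap: 0.003
```

>>> {"op": "move_arm", "data": {"translation": [[0, 0.1, 0], [0, 0.2, 0], [0, 0.2, 0]], "twist": [0, 0, 0], "hand": [0, 0, 0]}}

```text
time: 11.35
ee_pos: [0.4913, 0.0613, 0.0223]
tcp_rot: [3.142, -0.0, 0.278]
wrist_force: [0.3, -0.0, 0.4]
finger_gap: -0.0
```

>>> {"op": "move_arm", "data": {"translation": [[0, 0.1, 0], [0, 0.2, 0], [0, 0.2, 0]], "twist": [0, 0, 0], "hand": [0, 0, 0]}}

```text
time: 11.65
ee_pos: [0.4919, 0.0594, 0.0223]
tcp_rot: [3.141, -0.0, 0.278]
wrist_force: [0.1, 0.7, 0.2]
finger_gap: 0.001
```

>>> {"op": "move_arm", "data": {"translation": [[0, 0.1, 0], [0, 0.2, 0], [0, 0.2, 0]], "twist": [0, 0, 0], "hand": [0, 0, 0]}}

```text
time: 11.95
ee_pos: [0.4924, 0.0575, 0.0223]
tcp_rot: [3.141, -0.0, 0.278]
wrist_force: [-0.3, 0.5, -0.2]
finger_gap: 0.003
```

>>> {"op": "move_arm", "data": {"translation": [[0, 0.1, 0], [0, 0.2, 0], [0, 0.2, 0]], "twist": [0, 0, 0], "hand": [0, 0, 0]}}

```text
time: 12.25
ee_pos: [0.493, 0.0555, 0.0223]
tcp_rot: [3.141, -0.0, 0.278]
wrist_force: [-0.2, 0.0, 0.2]
finger_gap: 0.0
```

```bash
python3 - <<'E'
from h import *
from cell import manip
d=manip.read_camera('scene');a=cv2.resize(d['color'][220:295,280:380],(800,600),interpolation=cv2.INTER_CUBIC)
cv2.imwrite('pics/s4.png',a)
for i in range(4): manip.read_camera('top');print(manip.get_state()['wrist_force'].round(2))
E
```

```text
[-0.43 -0.45 -0.46]
[-0.23 -0.98 -0.05]
[ 0.5  -0.78 -0.58]
[-0.59  0.01  0.66]
```

>>> {"op": "move_arm", "data": {"translation": [[0, 0.1, 0], [0, 0.2, 0], [0, 0.2, 0]], "twist": [0, 0, 0], "hand": [0, 0, 0]}}

```text
time: 12.8
ee_pos: [0.4935, 0.0536, 0.0223]
tcp_rot: [3.142, -0.0, 0.278]
wrist_force: [-0.1, -0.5, -0.1]
finger_gap: -0.001
```

>>> {"op": "move_arm", "data": {"translation": [[0, 0.1, 0], [0, 0.2, 0], [0, 0.2, 0]], "twist": [0, 0, 0], "hand": [0, 0, 0]}}

```text
time: 13.1
ee_pos: [0.4941, 0.0517, 0.0223]
tcp_rot: [3.142, -0.0, 0.278]
wrist_force: [0.2, -0.2, 0.8]
finger_gap: -0.001
```

>>> {"op": "move_arm", "data": {"translation": [[0, 0.1, 0], [0, 0.2, 0], [0, 0.2, 0]], "twist": [0, 0, 0], "hand": [0, 0, 0]}}

```text
time: 13.4
ee_pos: [0.4946, 0.0498, 0.0223]
tcp_rot: [3.142, -0.0, 0.278]
wrist_force: [-0.1, -0.3, -0.5]
finger_gap: -0.002
```

>>> {"op": "move_arm", "data": {"translation": [[0, 0.1, 0], [0, 0.2, 0], [0, 0.2, 0]], "twist": [0, 0, 0], "hand": [0, 0, 0]}}

```text
time: 13.7
ee_pos: [0.495, 0.0487, 0.0223]
tcp_rot: [-3.141, 0.0, 0.278]
wrist_force: [-0.5, 3.0, 0.0]
finger_gap: -0.001
```

>>> {"op": "move_arm", "data": {"translation": [[0, 0.05, 0], [0, 0.1, 0], [0, 0.1, 0], [0, 0.1, 0]], "twist": [0, 0, 0, 0], "hand": [0, 0, 0, 0]}}

```text
time: 14.1
ee_pos: [0.4951, 0.0481, 0.0223]
tcp_rot: [-3.14, 0.0, 0.279]
wrist_force: [-0.6, 3.8, 1.1]
finger_gap: 0.0
```

>>> {"op": "move_arm", "data": {"translation": [[0, 0.05, 0], [0, 0.1, 0], [0, 0.1, 0], [0, 0.1, 0]], "twist": [0, 0, 0, 0], "hand": [0, 0, 0, 0]}}

```text
time: 14.5
ee_pos: [0.4953, 0.0478, 0.0223]
tcp_rot: [-3.14, 0.0, 0.279]
wrist_force: [-1.5, 6.0, 0.8]
finger_gap: -0.0
```

>>> {"op": "move_arm", "data": {"translation": [[0, 0.05, 0], [0, 0.05, 0], [0, 0.05, 0], [0, 0.05, 0]], "twist": [0, 0, 0, 0], "hand": [0, 0, 0, 0]}}

```text
time: 14.9
ee_pos: [0.4953, 0.0477, 0.0223]
tcp_rot: [-3.139, 0.0, 0.279]
wrist_force: [-2.7, 7.3, 1.3]
finger_gap: -0.001
```

```bash
python3 - <<'E'
from h import *
from cell import manip
d=manip.read_camera('scene');a=cv2.resize(d['color'][220:295,280:380],(800,600),interpolation=cv2.INTER_CUBIC)
cv2.imwrite('pics/s5.png',a)
for i in range(3): manip.read_camera('top');print(manip.get_state()['wrist_force'].round(2))
E
```

```text
[-1.78  7.47  2.24]
[-2.31  6.52  0.23]
[-3.18  7.05  2.1 ]
```

View pics/s5.png

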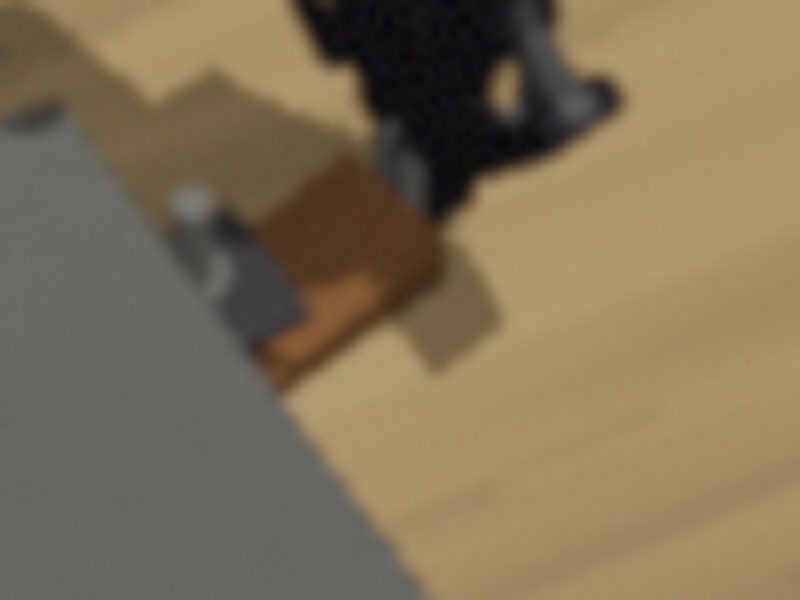

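>>> {"op": "move_arm", "data": {"translation": [[0, -0.5, 0], [0, -1.5, 0], [0, -3, 0], [0, -3.5, -4], [0, -3.5, -8], [0, -3.5, -12], [0, -2, -16], [0, 0, -17], [-0.5, 4, -17], [-1, 8, -17], [-1.3, 11.7, -17], [-1.3, 11.7, -17]], "twist": [0, 0, 0, 0, 0, 0, 0, 0, 0, 0, 0, 0], "hand": [0, 0, 0, 0, 0, 0, 0, 0, 0, 0, 0, 0]}}

```text
time: 16.3
ee_pos: [0.5155, -0.0773, 0.1927]
tcp_rot: [3.138, -0.0, 0.269]
wrist_force: [-0.6, -0.6, 0.6]
finger_gap: -0.002
```

>>> {"op": "move_arm", "data": {"translation": [[0, 0, 2], [0, 0, 4], [0, 0, 5], [0, 0, 5.5], [0, 0, 5.8], [0, 0, 5.8], [0, 0, 5.8]], "twist": [0, 0, 0, 0, 0, 0, 0], "hand": [0, 0, 0, 0, 0, 0, 0]}}

```text
time: 17.0
ee_pos: [0.5159, -0.0705, 0.135]
tcp_rot: [3.141, -0.001, 0.278]
wrist_force: [-0.4, 0.2, 0.6]
finger_gap: -0.0
```

>>> {"op": "move_arm", "data": {"translation": [[0, 0, 0.4], [0, 0, 0.8], [0, 0, 1.0], [0, 0, 1.0]], "twist": [0, 0, 0, 0], "hand": [0, 0, 0, 0]}}

```text
time: 17.4
ee_pos: [0.5153, -0.0705, 0.1242]
tcp_rot: [-3.142, 0.0, 0.278]
wrist_force: [-0.2, 1.2, -0.4]
finger_gap: 0.001
```

>>> {"op": "move_arm", "data": {"translation": [[0, 0, 0.1], [0, 0, 0.2], [0, 0, 0.2]], "twist": [0, 0, 0], "hand": [0, 0, 0]}}

```text
time: 17.7
ee_pos: [0.5155, -0.0705, 0.1239]
tcp_rot: [-3.141, -0.0, 0.278]
wrist_force: [-5.4, 1.1, 12.0]
finger_gap: 0.001
```

>>> {"op": "move_arm", "data": {"translation": [[0, 0, 0.05], [0, 0, 0.05], [0, 0, 0.05], [0, 0, 0.05], [0, 0, 0.05], [0, 0, 0.05], [0, 0, 0.05], [0, 0, 0.05]], "twist": [0, 0, 0, 0, 0, 0, 0, 0], "hand": [0, 0, 0, 0, 0, 0, 0, 0]}}

```text
time: 18.5
ee_pos: [0.5155, -0.0705, 0.1239]
tcp_rot: [-3.141, -0.0, 0.278]
wrist_force: [-6.0, 0.7, 14.4]
finger_gap: 0.004
```

Pressing at about 14 N, the corner gave well under 1 mm, so the cabinet is firm. I'll lift off and check.

>>> {"op": "move_arm", "data": {"translation": [[0, 0, -0.2], [0, 0, -0.6], [0, 0, -2], [0, 0, -6], [0, -3, -10], [0, -8, -14], [0, -13, -16], [0, -18, -16], [0, -22, -16], [0, -25, -16], [0, -25, -16], [0, -25, -16]], "twist": [0, 0, 0, 0, 0, 0, 0, 0, 0, 0, 0, 0], "hand": [0, 0, 0, 0, 0, 0, 0, 0, 0, 0, 0, 0]}}

```text
time: 19.7
ee_pos: [0.4467, 0.1704, 0.2824]
tcp_rot: [3.141, -0.001, 0.28]
wrist_force: [1.6, -0.5, 0.3]
finger_gap: 0.001
```

```bash
python3 fit.py "[.512,-.013,-1.294]" | tail -3; python3 - <<'E'
from h import *
from cell import manip
print(manip.get_state()['wrist_force'].round(2))
k=np.zeros((600,800,3),np.uint8)
d=manip.read_camera('scene')['color'];t=manip.read_camera('top')['color']
k[:300,:400]=cv2.resize(d[220:295,280:380],(400,300),interpolation=cv2.INTER_CUBIC)
k[:300,400:]=cv2.resize(t[210:285,250:350],(400,300),interpolation=cv2.INTER_CUBIC)
o=cv2.imread('pics/top0.png');o2=cv2.imread('pics/scene0.png')
k[300:,:400]=cv2.resize(cv2.absdiff(d,o2)*3,(400,300));k[300:,400:]=cv2.resize(cv2.absdiff(t,o)*3,(400,300))
cv2.imwrite('pics/f.png',k)
for n,(a,b) in dict(top=(t,o),scene=(d,o2)).items():
    r=(slice(150,230),slice(340,465)) if n=='top' else (slice(300,440),slice(120,340))
    g=lambda q:cv2.cvtColor(q[r],cv2.COLOR_BGR2GRAY).astype(np.float32)
    print(n,cv2.phaseCorrelate(g(b),g(a)))
E
```

```text
scene 362
wedge [ 0.5106 -0.0117 -1.2903] -0.7432873056995752
pad in wedge [0.01685774 0.00052031] tool in wedge [-0.1926631  -0.01100261] yaw want 0.2805325480902643
[-0.57  0.72 -0.6 ]
top ((0.4965266639298065, -0.036981120281076585), 0.9977970022201538)
scene ((0.4744976281724007, 0.02260219191796864), 0.9881794632805718)
```

View pics/f.png

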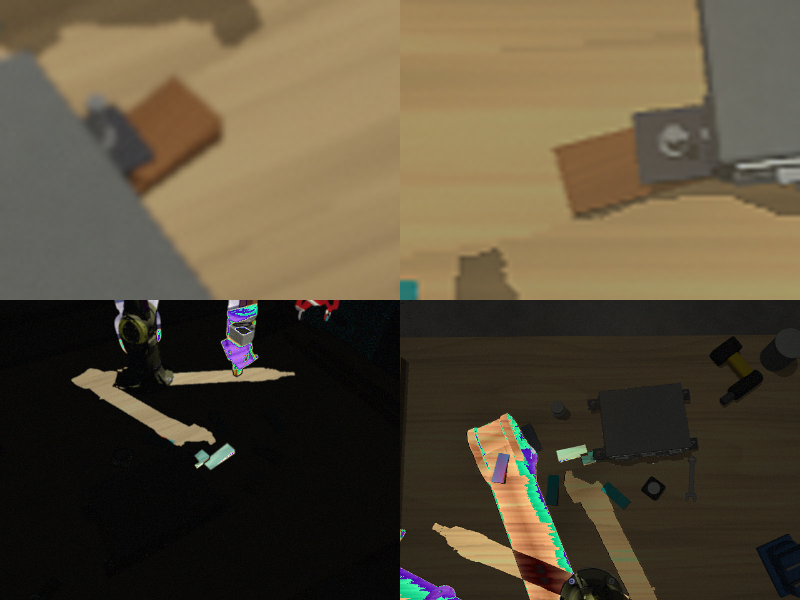

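```bash
python3 -c "
from cell import manip
print(manip.finish_job())"
```

```text
the job is handed in; nothing more can be done
None
```

The brown wedge is snug under the near left foot and the cabinet no longer rocks. I handed the job in at about 20 s of the 72 s allowed; `finish_job` reported no verdict.

- **Wedge:** I pushed it sideways into line, then thin end first under the foot. The push force rose from about 0 to about 7.3 N, inside the 4 to 9 N snug range, and I stopped there. The final fit puts the foot's pad about 17 mm on the thin side of the wedge's middle and within 1 mm of its centre line.
- **Press:** I pressed on the top about 11 mm from `corner_top`, reaching 12 to 14 N down. From 1.2 N up to that load the fingertips sank only about 0.3 mm.
- **Last checks:** With the hand clear, the before-and-after pictures show no shift of the cabinet, jar, tape or spanner.
- **Disagreements:** The image correlation on the cabinet gave an equal 0.5 pixel shift in both cameras, about 1 mm, which I took as an artefact. The last wedge fit was weaker because the foot's lug and the cabinet hide part of the wedge. It agrees with the distance pushed to about 3 mm.
- **Not measured:** I could not read the force of the foot on the wedge or the cabinet's lean directly. I inferred both from the push force, the press and the pictures.

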